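Put the loose microscope parts back in their caddy

ROBOT

A 7-joint arm with a two-finger parallel gripper is mounted at the origin on the work surface. World frame = base frame: x ahead of the robot, y to its left, z up, the work surface at z = 0. Lengths are in m, angles in degrees, forces in N, time in s.
With the tool pointing down it reaches from about 0.4 to 0.85 m from the base axis. Payload 4.4 kg.
Tool frame: the origin (TCP) lies on the centre line of the jaws, within the pads' length; the fingertips stand 11 mm ahead of it and the grasp point (between the pads) lies 8 mm behind it; z points along the fingers, y is the line along which they close (so a half turn about z gives the same grasp; the last joint's range is limited). The gripper opens to 94 mm and grips with 3 to 60 N. Pads are 16 mm wide; open, the fingers measure 119 mm over their backs; the gripper's body (75 mm by 177 mm) begins 78 mm behind the grasp point.
Start: joints at [-69.488, 36.005, 2.206, 86.941, -1.547, 57.084, -1.146], TCP at [0.267, 0.593, 0.216] pointing down, gripper open.
Joint ranges: [-175.42, 175.42], [-21.48, 121.26], [-71.46, 75.88], [10.55, 141.38], [-63.04, 243.04], [13.31, 113.54], [-168.57, 168.57]. Speed limits (degrees/s): [147.25, 147.25, 180, 180, 180, 180, 180].

INTERFACE

Orientations are given as a 3x3 rotation matrix whose columns are the frame's x, y, z axes.
In Python, from station import get_state, capture, hand_in gives the robot as it stands.
- The arm moves only by the shell command python3 -m jog 'ROWS' [FORCE]. ROWS is JSON, one flat list of numbers, 7 for each row, row after row: the opening, from 0 (shut) to 1 (fully open), then the shift along the tool's x, y, z in mm, then the turn, a rotation vector about the tool's x, y, z in units of 6 degrees (1.0 is 6 degrees). In form: [grip, dx, dy, dz, wx, wy, wz, grip, dx, dy, dz, wx, wy, wz, ...]. A call has 1 to 20 rows; each row shifts and turns the commanded pose from where the row before left it, along the tool's axes as they then stand; what a row does not reach is not made up. A row lasts 1/10 s, in which the tool goes at most 50 mm and 8.59 degrees, less where a joint would pass 70% of its speed; a pose out of reach is approached as far as the arm can. A call with a gripper value outside its range is refused whole. The fingers move at their own pace and stop on an object; FORCE is the grip in N (left out, the last holds). Time passes only in rows, so rows that do not move let the fingers close. It gives the time, the measured TCP pose, the force, the opening and the grip force at its end, in the units of the state.
- get_state(): the state, without advancing time (a new reading comes with each control period).
- capture(name): name is "scene" or "side" or "wrist"; returns a dict with "frame" (480x640x3 uint8, blue, green, red), "intrinsics" (3x3 intrinsics, pixels), "k1" (the pictures are not rectified: a ray, as slopes to the right and down, at radius r is drawn at 1 + k1 r^2 times it, then the intrinsics apply), "cam_to_world" (4x4, takes a point from camera to world coordinates). Camera axes: x right, y down, z forward; pixel columns grow to the right and rows downward; lengths in m; the calibration is good to about 2 mm. A picture is of the moment at which its call begins. There is no depth.
- hand_in(): hands the job in; it is judged then, once.
The state is a dict: "time_s": time; "joint_pos": joint angles; "qd": joint speeds; "effort": joint torques, N m; "tcp_pos": TCP position; "ee_rot": TCP orientation; "wrist_force": force on the tool from outside, world axes, zero at the start; "ft_torque": the same for the moment, N m; "width": finger opening in m; "finger_force": force on a finger pad.
Only numpy, scipy, OpenCV 4.12 (cv2) and the standard library are available. Lean on these libraries where they do the work, as an engineer would, in place of code of your own. Each camera call takes 0.05 s, during which the arm holds its last target. There are 200 camera calls.

TASK

Put the microscope's loose parts away in the white-welled caddy: the tapered objective in the small round well, the black eyepiece in the large round well, the dropper bottle with the pointed nozzle in the square well and the slide box in the long well, each sitting flat on the bottom of its well, the same way up as it stands now. Keep the dropper bottle upright all the way. Leave the steel balance weight and the flat-capped sample bottle where they are.

Things in the scene. Friction and masses are not known exactly. Their poses are not given: they have to be found in the camera images.
- objective: Loose microscope objective standing nose up on the bench: steel, thread 22 mm across from 0 to 5 mm, round barrel 30 mm across from 5 to 40 mm high with a dark band, then a cone down to 12 mm and a 9 mm tip, 60 mm high in all, about 120 g. Origin: centre of its underside; z up. Nothing else stands within 25 mm of its sides at the start, and nothing in reach is taller than 90 mm. 
- eyepiece: Loose black microscope eyepiece standing on its wide end: wide part 42 mm across from 0 to 22 mm high, narrower tube 30 mm across from 22 to 50 mm high, about 80 g. Origin: centre of its underside; z up. Nothing else stands within 25 mm of its sides at the start, and nothing in reach is taller than 90 mm. 
- dropper_bottle: Loose white square bottle, body 36 x 36 mm (faces along its x and y) and 52 mm high, then a 22 mm round collar to 66 mm and a pointed nozzle to 86 mm, about 80 g. Origin: centre of its underside; z up. Nothing else stands within 25 mm of its sides at the start, and nothing in reach is taller than 90 mm. 
- slide_box: Loose closed box for microscope slides, lying flat: 84 mm (its x) by 36 mm (its y), 34 mm high, grey below and white lid on top (lid does not open), about 100 g. Origin: centre of its underside; z up. Nothing else stands within 25 mm of its sides at the start, and nothing in reach is taller than 90 mm. 
- weight: Look-alike of the objective, to be left: steel balance weight, plain cylinder 30 mm across and 36 mm high, a 14 mm neck and a 22 mm round knob on top, 57 mm high in all. Origin: centre of its underside; z up.
- sample_bottle: Look-alike of the dropper bottle, to be left: same white square body 36 x 36 x 52 mm, but with a wide flat round cap 35 mm across, 69 mm high in all. Origin: centre of its underside; z up.
- small_round_well: Fixed white block 116 (its x) x 86 (its y) x 18 mm high, one of four side by side (along y, 90 mm apart, any order) in a fixed grey caddy tray with a 12 mm rim. Origin: centre of its underside, 5 mm above the bench; z up. The well is centred, 14 mm deep: its grey floor 4 mm above the origin, the block's top 18 mm above. Here the well is round, 46 mm across.
- large_round_well: Fixed white block 116 (its x) x 86 (its y) x 18 mm high, one of four side by side (along y, 90 mm apart, any order) in a fixed grey caddy tray with a 12 mm rim. Origin: centre of its underside, 5 mm above the bench; z up. The well is centred, 14 mm deep: its grey floor 4 mm above the origin, the block's top 18 mm above. Here the well is round, 58 mm across.
- square_well: Fixed white block 116 (its x) x 86 (its y) x 18 mm high, one of four side by side (along y, 90 mm apart, any order) in a fixed grey caddy tray with a 12 mm rim. Origin: centre of its underside, 5 mm above the bench; z up. The well is centred, 14 mm deep: its grey floor 4 mm above the origin, the block's top 18 mm above. Here the well is square, 54 x 54 mm.
- long_well: Fixed white block 116 (its x) x 86 (its y) x 18 mm high, one of four side by side (along y, 90 mm apart, any order) in a fixed grey caddy tray with a 12 mm rim. Origin: centre of its underside, 5 mm above the bench; z up. The well is centred, 14 mm deep: its grey floor 4 mm above the origin, the block's top 18 mm above. Here the well is 98 mm along the block's x and 50 mm along its y.
There are look-alikes about, which are no part of the job. Leave any green or yellow look-alike of the weight alone.

How it is judged:
By the outcome, as a careful person would: the job done as asked, in the order asked, and still so for the second after the job is handed in, with the robot touching nothing.
It also fails if it takes over 104 s, if anything falls off the work surface, if the arm or the gripper's body presses on something with over 40 N, if the wrist force passes 120 N, or if a joint passes its speed limit or range.

## Working session

There is one attempt and no reset: what is moved stays moved. The work goes in short steps, Python scripts to look and compute and a shell command to move; the robot and the scene stay as the last step left them, time stands still between calls to the robot, and variables do not carry over. Pictures are saved under pics/ and viewed, at most 14 in all, crops included, and the job is handed in when it is done.

```bash
mkdir -p pics
cat > h.py <<'E'
import numpy as np, cv2
from station import get_state, capture
def ray(c,u,v):
    K=c["intrinsics"]; k=c["k1"]; K=np.array(K,float)
    d=np.array([(u-K[0,2])/K[0,0],(v-K[1,2])/K[1,1]]); s=d.copy()
    for _ in range(20): s=d/(1+k*(s@s))
    T=np.array(c["cam_to_world"]); return T[:3,3],T[:3,:3]@np.array([s[0],s[1],1])
def onz(c,u,v,z):
    o,d=ray(c,u,v); return (o+d*(z-o[2])/d[2])
def proj(c,p):
    T=np.array(c["cam_to_world"]); q=T[:3,:3].T@(np.array(p)-T[:3,3]); s=q[:2]/q[2]; s=s*(1+c["k1"]*(s@s)); K=np.array(c["intrinsics"])
    return K[0,0]*s[0]+K[0,2],K[1,1]*s[1]+K[1,2]
E
python3 - <<'E'
from h import *
import pickle
for n in("scene","side","wrist"):
    c=capture(n); cv2.imwrite(f"pics/{n}0.png",c["frame"]); pickle.dump(c,open(n+"0.pkl","wb")); print(n,np.round(c["cam_to_world"],3).tolist(),np.round(c["intrinsics"],1).tolist(),c["k1"])
s=get_state(); print(s["time_s"],s["tcp_pos"],np.round(s["ee_rot"],3).tolist(),s["width"])
E
```

```text
scene [[0.362, 0.774, -0.52, 0.975], [0.932, -0.303, 0.198, -0.191], [-0.004, -0.557, -0.831, 0.767], [0.0, 0.0, 0.0, 1.0]] [[476.0, 0.0, 319.1], [0.0, 476.0, 242.8], [0.0, 0.0, 1.0]] 0.022316967148503612
side [[-0.995, -0.079, 0.054, 0.452], [-0.095, 0.74, -0.665, 0.89], [0.012, -0.668, -0.744, 1.044], [0.0, 0.0, 0.0, 1.0]] [[581.8, 0.0, 315.1], [0.0, 581.8, 240.0], [0.0, 0.0, 1.0]] -0.07131974507712525
wrist [[0.411, 0.88, 0.239, 0.198], [0.912, -0.396, -0.11, 0.624], [-0.002, 0.263, -0.965, 0.384], [0.0, 0.0, 0.0, 1.0]] [[363.6, 0.0, 320.8], [0.0, 363.6, 243.5], [0.0, 0.0, 1.0]] -0.01919917329284652
0.15 [0.2670494  0.59209215 0.21578579] [[-0.912, 0.411, -0.001], [0.411, 0.912, -0.001], [-0.0, -0.001, -1.0]] 0.09388334314064016
```

View pics/scene0.png

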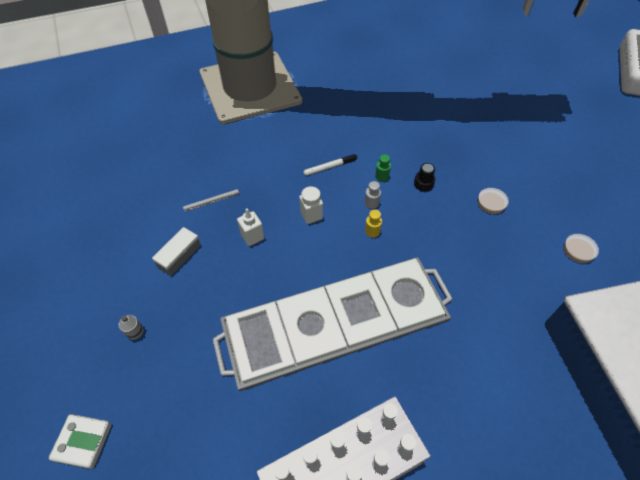

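View pics/side0.png

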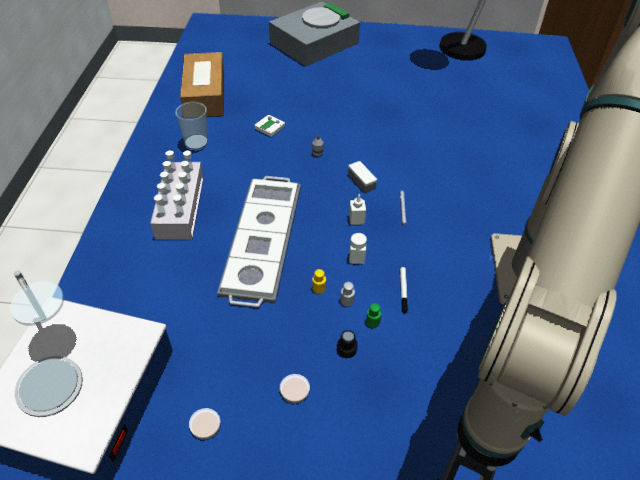

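The scene picture shows the objective at (131,327), eyepiece (426,177), dropper bottle (250,228), slide box (177,250), and the tray's wells: long (260,342), small round (311,322), square (361,307), large round (407,292).
Candidates for the objective are (131,327), which is nose-up and tapered, and the steel weight at (373,195), with green and yellow copies at (384,167) and (374,223). Candidates for the dropper bottle are (250,228), which has a pointed nozzle, and (311,205), which has a flat cap. I'll confirm both pairs in one enlarged crop.

Run:
```python
from h import *
im=cv2.imread("pics/scene0.png")
def crop(x,y,w,h,s): return cv2.resize(im[y:y+h,x:x+w],None,fx=s,fy=s,interpolation=cv2.INTER_CUBIC)
t=crop(210,250,250,140,3.2) # 800x448
a=[crop(x-25,y-25,50,50,4) for x,y in[(131,327),(250,228),(426,177),(177,250)]]
b=[crop(x-25,y-25,50,50,4) for x,y in[(373,195),(311,205)]]
cv2.imwrite("pics/c1.png",np.vstack([np.hstack(a),np.hstack(b+[np.zeros((200,400,3),np.uint8)])]))
```

```text
(no output)
```

View pics/c1.png

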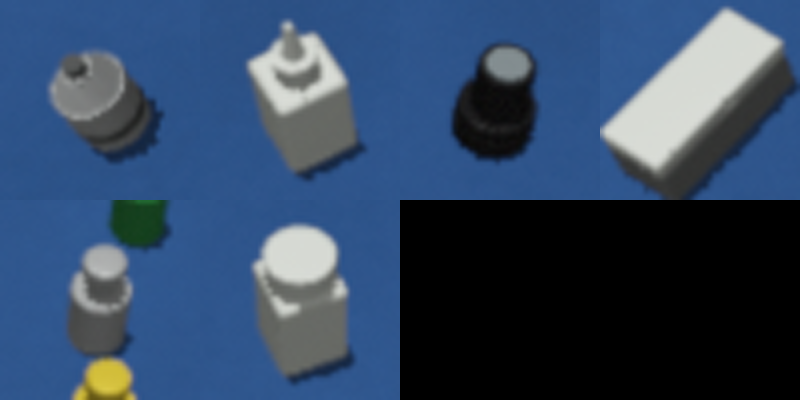

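The crop confirms it. The tapered, banded objective is at (131,327), with its tip at (125,318), and the weight has a knob. The pointed-nozzle bottle is at (250,228), with its nozzle tip at (247,209), and the other bottle has a flat cap. Next I'll measure positions.

```bash
cat > meas.py <<'E'
from h import *
import pickle
for n in("scene0","side0"):
    c=pickle.load(open(n+".pkl","rb")); f=c["frame"]; hsv=cv2.cvtColor(f,cv2.COLOR_BGR2HSV)
    w=((hsv[...,2]>195)&(hsv[...,1]<60)).astype(np.uint8)
    cen=(330,325) if n=="scene0" else (260,240)
    cs,h=cv2.findContours(w,cv2.RETR_CCOMP,cv2.CHAIN_APPROX_NONE)
    print(n)
    for i,k in enumerate(cs):
        A=cv2.contourArea(k)
        if A<80: continue
        P=np.array([onz(c,*p[0],0.023)[:2] for p in k.astype(float)])
        ctr=P.mean(0)
        if not(.4<ctr[0]<.9 and -.45<ctr[1]<.4): continue
        r=cv2.minAreaRect((P*1000).astype(np.float32)); print("hole" if h[0,i,3]>=0 else "outer",k[:,0].mean(0).round(),np.round(r[0],1),np.round(r[1],1),round(r[2],1))
E
python3 meas.py
python3 - <<'E'
from h import *
import pickle
c=pickle.load(open("scene0.pkl","rb"))
P=lambda n,u,v,z:print(n,np.round(onz(c,u,v,z)*1000,1))
P("obj",124.7,318,.06);P("eye",428.2,168.2,.05);P("nozz",247,208.7,.086)
for q in[(248,67),(315,36),(348,75),(280,112)]:P("dbody",225+(q[0]-200)/4,203+q[1]/4,.052)
for q in[(125,10),(183,45),(55,170),(2,130)]:P("box",152+q[0]/4,225+q[1]/4,.034)
for q in[(248,67),(315,36)]:pass
P("weight",348+105/4,170+(260-200)/4,.057);P("sample",286+98/4,180+(255-200)/4,.069)
E
```

```text
scene0
outer [345. 454.] [ 875.5 -118.3] [ 93.2 229.7] 5.6
hole [313. 465.] [ 862.1 -160.2] [25.8 21.1] 80.7
hole [379. 466.] [898.2 -73.9] [29.6 21.3] 32.9
hole [339. 450.] [ 858.  -118.6] [26.8 22. ] 64.3
hole [404. 451.] [893.2 -31. ] [28.2 22.5] 31.8
hole [363. 435.] [851.4 -77.1] [28.4 24. ] 48.4
hole [388. 420.] [845.9 -34.4] [29.5 26.3] 38.2
outer [259. 341.] [ 651.3 -176.5] [ 85.7 115.6] 87.9
hole [259. 340.] [ 651.3 -176.5] [ 55.  103.2] 88.1
outer [310. 324.] [654.5 -86.3] [ 85.2 115. ] 87.8
hole [310. 323.] [654.7 -86.4] [47.6 48.8] 25.6
outer [618. 341.] [848.2 354.8] [113.1 247.6] 48.3
outer [360. 308.] [657.9   3.7] [ 84.7 115.1] 87.8
hole [360. 307.] [658.1   3.6] [59.7 59.2] 88.2
outer [408. 293.] [661.2  93.7] [ 85.4 114.9] 87.9
hole [408. 292.] [661.5  93.4] [61.1 61.8] 7.0
outer [174. 247.] [ 417.1 -268.9] [32.8 82.6] 34.7
outer [249. 221.] [ 410.8 -122.5] [34.2 33.6] 11.0
hole [249. 221.] [ 413.3 -122.2] [27.5 22.6] 81.7
side0
outer [294. 387.] [530.6 359.4] [56.  54.8] 53.6
outer [358. 238.] [425.  -38.6] [35.6 35.1] 6.1
outer [358. 204.] [ 432.5 -154.6] [35.3 43.5] 9.8
outer [261. 239.] [656.9 -40.6] [358.8 117. ] 87.9
hole [250. 275.] [661.7  95.4] [59.9 60.4] 45.7
hole [258. 245.] [658.3   5.6] [58.5 57.9] 88.3
hole [265. 217.] [655.3 -83.7] [49.1 46.8] 61.7
hole [272. 192.] [ 651.7 -174.2] [ 55.8 102.3] 88.5
outer [363. 172.] [ 425.7 -277.1] [34.4 85.2] 36.8
outer [178. 194.] [ 895.1 -156.3] [ 91.6 227. ] 5.6
obj [ 554.1 -367.7   60. ]
eye [437.  250.5  50. ]
nozz [ 431.6 -123.5   86. ]
dbody [ 422.8 -145.    52. ]
dbody [ 416.7 -110.5   52. ]
dbody [ 444.3 -102.8   52. ]
dbody [ 453.1 -138.3   52. ]
box [ 389.6 -243.5   34. ]
box [ 419.4 -222.6   34. ]
box [ 465.5 -291.5   34. ]
box [ 435.6 -309.7   34. ]
weight [442.8 127.4  57. ]
sample [427.4   0.5  69. ]
```

Wells and parts are located. Next is a helper that converts a target into tool-axis moves.

```bash
cat > go.py <<'E'
import sys
from h import *
x,y,z,yaw=map(float,sys.argv[1:5])   # mm, closing-line yaw deg
s=get_state(); R=np.array(s["ee_rot"]); p=np.array(s["tcp_pos"])*1000
cur=np.degrees(np.arctan2(R[1,1],R[0,1])); d=(yaw-cur+90)%180-90
t=np.radians(cur+d); Y=np.array([np.cos(t),np.sin(t),0]); Z=np.array([0,0,-1]); X=np.cross(Y,Z)
e=np.array([x,y,z])-p
print("t",round(s["time_s"],2),"tcp",p.round(1),"yaw",round(cur,1),"tilt",np.round(R[:2,2],3),"w",round(s["width"]*1000,1),"ff",np.round(s["finger_force"],1),"j7",round(s["joint_pos"][6],1),"wf",np.round(s["wrist_force"],1))
print("wz",round(-d/6,2),"then dxyz",round(X@e,1),round(Y@e,1),round(Z@e,1))
E
python3 go.py 554 -368 150 -2
python3 - <<'E'
from h import *
import pickle
c=pickle.load(open("side0.pkl","rb")); 
for p in[(.554,-.3677,.06),(.437,.2505,.05),(.4316,-.1235,.086),(.4275,-.2668,.034)]: print(np.round(proj(c,p)))
f=c["frame"];a=[cv2.resize(f[y-25:y+25,x-25:x+25],None,fx=4,fy=4) for x,y in[(318,147),(347,343),(358,210),(362,176)]]
cv2.imwrite("pics/c2.png",np.hstack(a))
E
```

```text
t 0.15 tcp [267.  592.1 215.8] yaw 65.7 tilt [-0.001 -0.001] w 93.9 ff 0.0 j7 -1.1 wf [-0.4  0.4  0.1]
wz 11.29 then dxyz -949.5 320.3 65.8
[317. 136.]
[347. 335.]
[359. 194.]
[362. 171.]
```

View pics/c2.png

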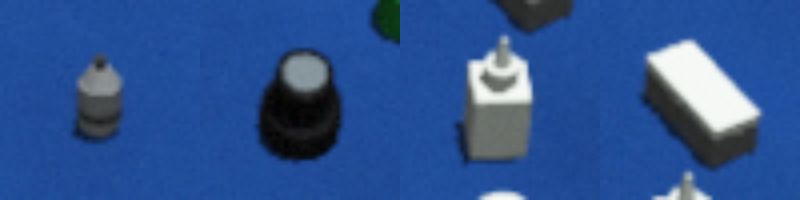

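The side view agrees with the scene positions to about 1 px: tip at (318,137), eyepiece top at (348,336), nozzle at (359,195), box lid at (363,172). Next I move to above the objective.

```bash
python3 -m jog '[1,0,0,0,0,0,1.41,1,0,0,0,0,0,1.41,1,0,0,0,0,0,1.41,1,0,0,0,0,0,1.41,1,0,0,0,0,0,1.41,1,0,0,0,0,0,1.41,1,0,0,0,0,0,1.41,1,0,0,0,0,0,1.41,1,-45,15,0,0,0,0,1,-45,15,0,0,0,0,1,-45,15,0,0,0,0,1,-45,15,0,0,0,0,1,-45,15,0,0,0,0,1,-45,15,0,0,0,0,1,-45,15,0,0,0,0,1,-45,15,0,0,0,0,1,-45,15,0,0,0,0,1,-45,15,0,0,0,0]' 20; python3 go.py 554 -367 150 -2
```

```text
time_s: 1.95
tcp_pos: [0.4019, 0.1359, 0.2166]
ee_rot: [[0.034, 0.999, 0.0], [0.999, -0.034, 0.0], [0.0, 0.0, -1.0]]
wrist_force: [0.3, -0.1, 0.1]
width: 0.094
finger_force: 0.0
t 1.95 tcp [401.9 135.9 216.6] yaw -1.9 tilt [0. 0.] w 94.0 ff 0.0 j7 -11.1 wf [ 0.3 -0.1  0.1]
wz 0.01 then dxyz -497.3 169.5 66.6
```

```bash
python3 -m jog '[1,-40,16,6,0,0,0,1,-46,16,6,0,0,0,1,-46,16,6,0,0,0,1,-46,16,6,0,0,0,1,-46,16,6,0,0,0,1,-46,16,6,0,0,0,1,-46,16,6,0,0,0,1,-46,16,6,0,0,0,1,-46,16,6,0,0,0,1,-46,16,6,0,0,0,1,-43,10,6,0,0,0,1,0,0,0,0,0,0,1,0,0,0,0,0,0]'; python3 go.py 554 -367 30 -2
python3 - <<'E'
from h import *
c=capture("wrist"); f=c["frame"].copy()
for p in[(.554,-.367,.06),(.554,-.367,0)]:
    u=proj(c,p); print(np.round(u)); cv2.circle(f,tuple(int(round(a)) for a in u),4,(0,0,255),1)
cv2.imwrite("pics/w1.png",f)
E
```

```text
time_s: 3.25
tcp_pos: [0.5537, -0.3656, 0.1495]
ee_rot: [[0.036, 0.999, -0.002], [0.999, -0.036, 0.001], [0.001, -0.002, -1.0]]
wrist_force: [-0.4, 0.0, 0.1]
width: 0.0943
finger_force: 0.0
t 3.25 tcp [ 553.7 -365.6  149.5] yaw -2.1 tilt [-0.002  0.001] w 94.3 ff 0.0 j7 43.4 wf [-0.4  0.   0.1]
wz -0.01 then dxyz -1.4 0.4 119.5
[321. 254.]
[321. 234.]
```

View pics/w1.png

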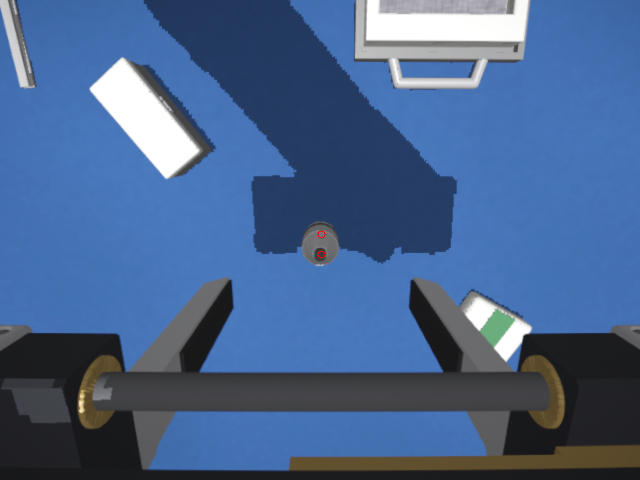

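The wrist view puts my predicted marks right on the tip at (321,254), so the position is good. I'll descend and grip.

```bash
python3 -m jog '[0.8,-1.5,0.5,20,0,0,0,0.8,0,0,25,0,0,0,0.8,0,0,25,0,0,0,0.8,0,0,25,0,0,0,0.8,0,0,15,0,0,0,0.8,0,0,9.5,0,0,0,0.8,0,0,0,0,0,0,0,0,0,0,0,0,0,0,0,0,0,0,0,0,0,0,0,0,0,0,0,0,0,0,0,0,0,0,0,0,0,0,0,0,0,0,0,0,0,0,0,0,0,0,0,0,0,0,0,0,0,0,0,0,0,0,0,0,0,0,0,0]' 25; python3 go.py 554 -367 150 -2
```

```text
t 3.3 tcp [ 554.3 -363.9  149.8] yaw -2.0 tilt [-0.001  0.002] w 94.0 ff 0.0 j7 43.4 wf [-0.1  0.   0.3]
wz 0.01 then dxyz -3.1 -0.2 -0.2schema error: expected a multiple of 7 numbers
```

```bash
python3 -m jog '[0.8,-2,0,20,0,0,0, 0.8,0,0,25,0,0,0, 0.8,0,0,25,0,0,0, 0.8,0,0,25,0,0,0, 0.8,0,0,15,0,0,0, 0.8,0,0,9.5,0,0,0, 0.8,0,0,0,0,0,0, 0,0,0,0,0,0,0, 0,0,0,0,0,0,0, 0,0,0,0,0,0,0, 0,0,0,0,0,0,0, 0,0,0,0,0,0,0, 0,0,0,0,0,0,0, 0,0,0,0,0,0,0]' 25; python3 go.py 554 -367 150 -2
```

```text
time_s: 4.7
tcp_pos: [0.5543, -0.3669, 0.0311]
ee_rot: [[0.034, 0.999, -0.0], [0.999, -0.034, 0.0], [0.0, -0.0, -1.0]]
wrist_force: [-0.9, 0.2, 1.4]
width: 0.0294
finger_force: 25.0
t 4.7 tcp [ 554.3 -366.9   31.1] yaw -2.0 tilt [-0.  0.] w 29.4 ff 25.0 j7 46.2 wf [-0.9  0.2  1.4]
wz 0.0 then dxyz -0.1 -0.3 -118.9
```

```bash
python3 -m jog '[0,0,0,-10,0,0,0, 0,0,0,-20,0,0,0, 0,0,0,-30,0,0,0, 0,0,0,-30,0,0,0, 0,0,0,-20,0,0,0, 0,15,5,-5,0,0,0, 0,30,10,0,0,0,0, 0,40,13,0,0,0,0, 0,40,13,0,0,0,0, 0,40,13,0,0,0,0, 0,40,13,0,0,0,0, 0,40,13,0,0,0,0, 0,30,9,0,0,0,0, 0,10,2,0,0,0,0, 0,0,0,0,0,0,0, 0,0,0,0,0,0,0]'; python3 go.py 655 -85 39.5 -2
python3 - <<'E'
from h import *
c=capture("wrist"); f=c["frame"].copy()
for p in[(.655,-.085,.023),(.655,-.062,.023),(.678,-.085,.023),(.632,-.085,.023)]:
    u=proj(c,p); print(np.round(u)); cv2.circle(f,tuple(int(round(a)) for a in u),3,(0,0,255),1)
cv2.imwrite("pics/w2.png",f)
E
```

```text
time_s: 6.3
tcp_pos: [0.6543, -0.0867, 0.1456]
ee_rot: [[0.035, 0.999, -0.001], [0.999, -0.035, -0.001], [-0.001, -0.001, -1.0]]
wrist_force: [-0.1, -0.8, -3.0]
width: 0.0298
finger_force: 25.0
t 6.3 tcp [654.3 -86.7 145.6] yaw -2.0 tilt [-0.001 -0.001] w 29.8 ff 25.0 j7 19.1 wf [-0.1 -0.8 -3. ]
wz -0.01 then dxyz 1.7 0.6 106.1
[321. 238.]
[320. 211.]
[349. 237.]
[293. 239.]
```

View pics/w2.png

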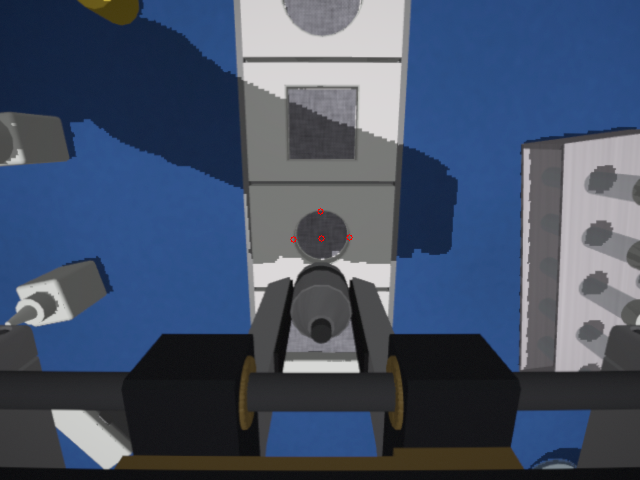

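The well rim matches the marks (centre (321,238)), and the objective hangs upright in the jaws. I'll lower it.

```bash
python3 -m jog '[0,1.5,0.5,15,0,0,0, 0,0,0,25,0,0,0, 0,0,0,25,0,0,0, 0,0,0,18,0,0,0, 0,0,0,10,0,0,0, 0,0,0,6,0,0,0, 0,0,0,3,0,0,0, 0,0,0,1,0,0,0, 0,0,0,0,0,0,0, 0,0,0,0,0,0,0]'; python3 go.py 655 -85 40 -2
```

```text
time_s: 7.35
tcp_pos: [0.6564, -0.0837, 0.0437]
ee_rot: [[0.034, 0.999, 0.001], [0.999, -0.034, -0.0], [-0.0, 0.001, -1.0]]
wrist_force: [0.5, -0.3, -2.0]
width: 0.0295
finger_force: 25.0
t 7.35 tcp [656.4 -83.7  43.7] yaw -2.0 tilt [ 0.001 -0.   ] w 29.5 ff 25.0 j7 21.5 wf [ 0.5 -0.3 -2. ]
wz 0.01 then dxyz -1.4 -1.4 3.7
```

```bash
python3 -m jog '[0,0,0,1,0,0,0, 0,0,0,1,0,0,0, 0,0,0,1,0,0,0, 0,0,0,0,0,0,0, 0,0,0,0,0,0,0]'; python3 go.py 655 -85 40 -2
```

```text
time_s: 7.85
tcp_pos: [0.6559, -0.0836, 0.0401]
ee_rot: [[0.034, 0.999, 0.0], [0.999, -0.034, 0.0], [0.0, 0.0, -1.0]]
wrist_force: [0.3, 0.2, 0.1]
width: 0.0294
finger_force: 25.0
t 7.85 tcp [655.9 -83.6  40.1] yaw -2.0 tilt [0. 0.] w 29.4 ff 25.0 j7 21.6 wf [0.3 0.2 0.1]
wz 0.01 then dxyz -1.4 -0.8 0.1
```

The wrist force has gone from -2 N to about 0, so the objective is on the floor. I'll release, rise, and go to the eyepiece.

```bash
python3 -m jog '[0,0,0,0.5,0,0,0, 0.6,0,0,0,0,0,0, 0.6,0,0,0,0,0,0, 0.6,0,0,0,0,0,0, 0.6,0,0,-10,0,0,0, 0.6,0,0,-25,0,0,0, 0.6,0,0,-40,0,0,0, 0.8,0,0,-35,0,0,0, 0.8,20,-14,0,0,0,0, 0.8,41,-29,0,0,0,0, 0.8,41,-29,0,0,0,0, 0.8,41,-29,0,0,0,0, 0.8,41,-29,0,0,0,0, 0.8,41,-29,0,0,0,0, 0.8,41,-29,0,0,0,0, 0.8,40,-29,0,0,0,0, 0.8,20,-13,0,0,0,0, 0.8,0,0,0,0,0,0, 0.8,0,0,0,0,0,0]'; python3 go.py 436 250 37 -2
python3 - <<'E'
from h import *
c=capture("wrist"); f=c["frame"].copy()
for p in[(.436,.250,.05),(.451,.250,.05),(.421,.250,.05),(.436,.235,.05),(.436,.265,.05)]:
    u=proj(c,p); print(np.round(u)); cv2.circle(f,tuple(int(round(a)) for a in u),3,(0,0,255),1)
s=capture("scene")["frame"]; cv2.imwrite("pics/w3.png",np.hstack([f[100:400,140:540],cv2.resize(s[270:370,260:393],(400,300))]))
E
```

```text
time_s: 9.75
tcp_pos: [0.4383, 0.249, 0.1501]
ee_rot: [[0.033, 0.999, 0.001], [0.999, -0.033, 0.0], [0.0, 0.001, -1.0]]
wrist_force: [-0.6, -0.1, 0.1]
width: 0.0751
finger_force: 0.0
t 9.75 tcp [438.3 249.  150.1] yaw -1.9 tilt [0.001 0.   ] w 75.1 ff 0.0 j7 -13.3 wf [-0.6 -0.1  0.1]
wz 0.02 then dxyz 1.0 -2.3 113.1
[317. 247.]
[337. 246.]
[298. 247.]
[318. 265.]
[316. 228.]
```

View pics/w3.png

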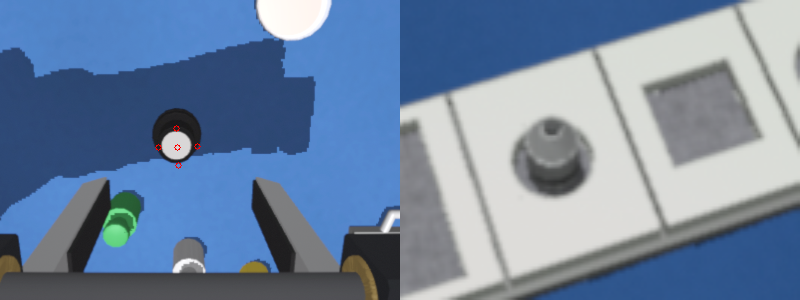

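The eyepiece top sits on the marks (wrist pixel (317,247)), and the scene crop shows the objective upright in the small round well. I'll descend on the eyepiece tube.

```bash
python3 -m jog '[0.8,1,-2,20,0,0,0, 0.7,0,0,25,0,0,0, 0.7,0,0,25,0,0,0, 0.7,0,0,25,0,0,0, 0.7,0,0,12,0,0,0, 0.7,0,0,6,0,0,0, 0.7,0,0,0,0,0,0, 0,0,0,0,0,0,0, 0,0,0,0,0,0,0, 0,0,0,0,0,0,0, 0,0,0,0,0,0,0, 0,0,0,0,0,0,0, 0,0,0,0,0,0,0]' 25; python3 go.py 436 250 37 -2
```

```text
time_s: 11.15
tcp_pos: [0.4359, 0.2502, 0.0367]
ee_rot: [[0.034, 0.999, 0.0], [0.999, -0.034, 0.0], [0.0, 0.0, -1.0]]
wrist_force: [-0.3, -0.1, 3.2]
width: 0.0297
finger_force: 25.0
t 11.15 tcp [435.9 250.2  36.7] yaw -1.9 tilt [0. 0.] w 29.7 ff 25.0 j7 -7.3 wf [-0.3 -0.1  3.2]
wz 0.01 then dxyz -0.2 0.1 -0.3
```

```bash
python3 -m jog '[0,0,0,-10,0,0,0, 0,0,0,-20,0,0,0, 0,0,0,-30,0,0,0, 0,0,0,-30,0,0,0, 0,0,0,-20,0,0,0, 0,-10,16,0,0,0,0, 0,-20,31,0,0,0,0, 0,-22,35,0,0,0,0, 0,-22,35,0,0,0,0, 0,-22,35,0,0,0,0, 0,-22,35,0,0,0,0, 0,-20,30,0,0,0,0, 0,-10,14,0,0,0,0, 0,0,0,0,0,0,0, 0,0,0,0,0,0,0]'; python3 go.py 661.5 94.5 46 -2
python3 - <<'E'
from h import *
c=capture("wrist"); f=c["frame"].copy()
for p in[(.6615,.0945,.023),(.6905,.0945,.023),(.6325,.0945,.023),(.6615,.1235,.023)]:
    u=proj(c,p); cv2.circle(f,tuple(int(round(a)) for a in u),3,(0,0,255),1)
cv2.imwrite("pics/w4.png",f[150:400,140:540])
E
```

```text
time_s: 12.65
tcp_pos: [0.6606, 0.0946, 0.1463]
ee_rot: [[0.034, 0.999, -0.002], [0.999, -0.034, 0.0], [0.0, -0.002, -1.0]]
wrist_force: [-0.2, 1.5, -1.0]
width: 0.03
finger_force: 25.0
t 12.65 tcp [660.6  94.6 146.3] yaw -2.0 tilt [-0.002  0.   ] w 30.0 ff 25.0 j7 4.5 wf [-0.2  1.5 -1. ]
wz 0.0 then dxyz -0.1 0.9 100.3
```

View pics/w4.png

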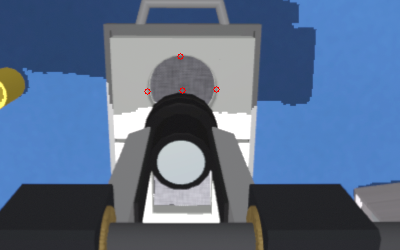

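The large round well matches the marks (crop centre (182,90)) and the eyepiece is held upright. I'll lower it.

```bash
python3 -m jog '[0,0,1,15,0,0,0, 0,0,0,25,0,0,0, 0,0,0,25,0,0,0, 0,0,0,16,0,0,0, 0,0,0,10,0,0,0, 0,0,0,5,0,0,0, 0,0,0,1,0,0,0, 0,0,0,0,0,0,0, 0,0,0,0,0,0,0]'; python3 go.py 661.5 94.5 46 -2
```

```text
time_s: 13.6
tcp_pos: [0.6634, 0.0941, 0.0504]
ee_rot: [[0.034, 0.999, 0.002], [0.999, -0.034, 0.0], [0.0, 0.002, -1.0]]
wrist_force: [0.4, 0.1, -0.6]
width: 0.0291
finger_force: 25.0
t 13.6 tcp [663.4  94.1  50.4] yaw -2.0 tilt [0.002 0.   ] w 29.1 ff 25.0 j7 6.9 wf [ 0.4  0.1 -0.6]
wz 0.01 then dxyz 0.3 -1.9 4.4
```

```bash
python3 -m jog '[0,0,-0.5,1,0,0,0, 0,0,0,1,0,0,0, 0,0,0,1,0,0,0, 0,0,0,0.5,0,0,0, 0,0,0,0,0,0,0, 0,0,0,0,0,0,0]'; python3 go.py 661.5 94.5 46 -2
```

```text
time_s: 14.2
tcp_pos: [0.6622, 0.0941, 0.0459]
ee_rot: [[0.034, 0.999, -0.0], [0.999, -0.034, -0.0], [-0.0, -0.0, -1.0]]
wrist_force: [0.0, 0.1, -0.6]
width: 0.0299
finger_force: 25.0
t 14.2 tcp [662.2  94.1  45.9] yaw -2.0 tilt [-0. -0.] w 29.9 ff 25.0 j7 7.0 wf [ 0.   0.1 -0.6]
wz 0.01 then dxyz 0.4 -0.7 -0.1
```

```bash
python3 -m jog '[0,0,0,0.5,0,0,0, 0,0,0,0,0,0,0, 0,0,0,0,0,0,0]'; python3 go.py 661.5 94.5 46 -2
```

```text
time_s: 14.5
tcp_pos: [0.6622, 0.0941, 0.0458]
ee_rot: [[0.034, 0.999, 0.0], [0.999, -0.034, 0.0], [0.0, 0.0, -1.0]]
wrist_force: [-1.0, -0.5, 3.5]
width: 0.0296
finger_force: 25.0
t 14.5 tcp [662.2  94.1  45.8] yaw -2.0 tilt [0. 0.] w 29.6 ff 25.0 j7 7.0 wf [-1.  -0.5  3.5]
wz 0.01 then dxyz 0.4 -0.8 -0.2
```

Contact shows at +3.5 N. I'll release, rise, and go to the dropper bottle.

```bash
python3 -m jog '[0.6,0,0,0,0,0,0, 0.6,0,0,0,0,0,0, 0.6,0,0,0,0,0,0, 0.6,0,0,-10,0,0,0, 0.6,0,0,-25,0,0,0, 0.6,0,0,-40,0,0,0, 0.8,0,0,-35,0,0,0, 0.8,-14,-14,0,0,0,0, 0.8,-30,-30,0,0,0,0, 0.8,-33,-32,0,0,0,0, 0.8,-33,-32,0,0,0,0, 0.8,-33,-32,0,0,0,0, 0.8,-33,-32,0,0,0,0, 0.8,-30,-30,0,0,0,0, 0.8,-20,-20,0,0,0,0, 0.8,0,0,0,0,0,-1.1, 0.8,0,0,0,0,0,-1.1, 0.8,0,0,0,0,0,0, 0.8,0,0,0,0,0,0]'; python3 go.py 432.5 -124 32 11
python3 - <<'E'
from h import *
c=capture("wrist"); f=c["frame"].copy()
R=np.radians(11);cx,cy=.4325,-.124
for a,b in[(1,1),(1,-1),(-1,1),(-1,-1)]:
    a*=.018;b*=.018
    u=proj(c,(cx+a*np.cos(R)-b*np.sin(R),cy+a*np.sin(R)+b*np.cos(R),.052)); print(np.round(u)); cv2.circle(f,tuple(int(round(t)) for t in u),3,(0,0,255),1)
s=capture("scene")["frame"]; cv2.imwrite("pics/w5.png",np.hstack([f[100:400,140:540],cv2.resize(s[270:370,340:473],(400,300))]))
E
```

```text
time_s: 16.4
tcp_pos: [0.4329, -0.1243, 0.1559]
ee_rot: [[-0.192, 0.981, 0.001], [0.981, 0.192, 0.0], [-0.0, 0.001, -1.0]]
wrist_force: [-1.0, -0.1, 0.5]
width: 0.0751
finger_force: 0.0
t 16.4 tcp [ 432.9 -124.3  155.9] yaw 11.1 tilt [0.001 0.   ] w 75.1 ff 0.0 j7 39.5 wf [-1.  -0.1  0.5]
wz 0.01 then dxyz 0.3 -0.4 123.9
[343. 223.]
[342. 268.]
[296. 223.]
[297. 268.]
```

View pics/w5.png

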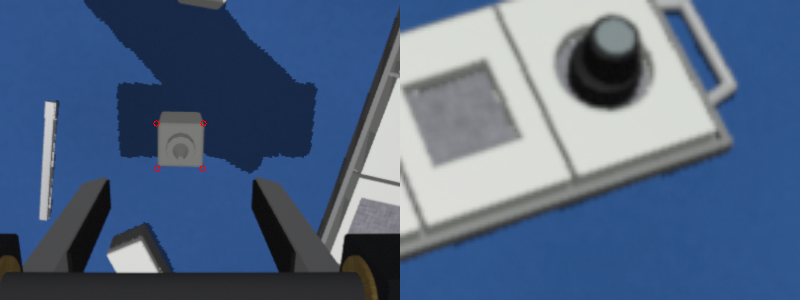

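The bottle's body corners line up with the marks, about 1–2 mm off along tool x, and the yaw is right. The eyepiece sits upright in the large well. I'll descend and grip gently.

```bash
python3 -m jog '[0.8,1.5,0,20,0,0,0, 0.8,0,0,25,0,0,0, 0.8,0,0,25,0,0,0, 0.8,0,0,25,0,0,0, 0.8,0,0,18,0,0,0, 0.8,0,0,10,0,0,0, 0.8,0,0,0,0,0,0, 0,0,0,0,0,0,0, 0,0,0,0,0,0,0, 0,0,0,0,0,0,0, 0,0,0,0,0,0,0, 0,0,0,0,0,0,0, 0,0,0,0,0,0,0]' 20; python3 go.py 432.5 -124 32 11
```

```text
time_s: 17.8
tcp_pos: [0.4325, -0.1227, 0.0328]
ee_rot: [[-0.195, 0.981, 0.001], [0.981, 0.195, -0.0], [-0.0, 0.001, -1.0]]
wrist_force: [-0.7, 0.5, 3.7]
width: 0.0361
finger_force: 19.9
t 17.8 tcp [ 432.5 -122.7   32.8] yaw 11.2 tilt [ 0.001 -0.   ] w 36.1 ff 19.9 j7 46.1 wf [-0.7  0.5  3.7]
wz 0.04 then dxyz -1.3 -0.2 0.8
```

```bash
python3 -m jog '[0,0,0,-5,0,0,0, 0,0,0,-15,0,0,0, 0,0,0,-25,0,0,0, 0,0,0,-30,0,0,0, 0,0,0,-25,0,0,0, 0,0,0,-10,0,0,0.7, 0,0,0,0,0,0,0.8, 0,0,0,0,0,0,0.7, 0,9,15,0,0,0,0, 0,16,26,0,0,0,0, 0,19,31,0,0,0,0, 0,19,31,0,0,0,0, 0,19,31,0,0,0,0, 0,19,31,0,0,0,0, 0,16,27,0,0,0,0, 0,12,19,0,0,0,0, 0,6,10,0,0,0,0, 0,0,0,0,0,0,0, 0,0,0,0,0,0,0]'; python3 go.py 658 4.5 42 -2
python3 - <<'E'
from h import *
c=capture("wrist"); f=c["frame"].copy()
for a,b in[(0,0),(1,1),(1,-1),(-1,1)]:
    u=proj(c,(.658+a*.027,.0045+b*.027,.023)); cv2.circle(f,tuple(int(round(t)) for t in u),3,(0,0,255),1)
cv2.imwrite("pics/w6.png",f[150:400,140:540])
E
```

```text
time_s: 19.7
tcp_pos: [0.6568, 0.0042, 0.1422]
ee_rot: [[0.035, 0.999, -0.002], [0.999, -0.035, -0.0], [-0.0, -0.002, -1.0]]
wrist_force: [-0.3, -0.6, -0.5]
width: 0.036
finger_force: 19.9
t 19.7 tcp [656.8   4.2 142.2] yaw -2.0 tilt [-0.002 -0.   ] w 36.0 ff 19.9 j7 13.4 wf [-0.3 -0.6 -0.5]
wz 0.0 then dxyz 0.3 1.2 100.2
```

View pics/w6.png

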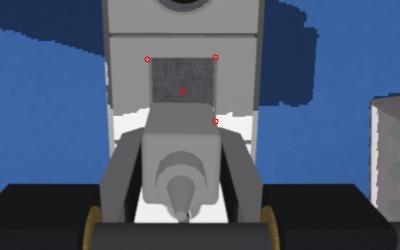

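The square well matches the marks (crop centre (182,91)) and the bottle is upright and aligned. I'll lower it.

```bash
python3 -m jog '[0,0,1,10,0,0,0, 0,0,0,20,0,0,0, 0,0,0,25,0,0,0, 0,0,0,20,0,0,0, 0,0,0,12,0,0,0, 0,0,0,6,0,0,0, 0,0,0,3,0,0,0, 0,0,0,1,0,0,0, 0,0,0,0,0,0,0, 0,0,0,0,0,0,0]'; python3 go.py 658 4.5 42 -2
```

```text
time_s: 20.75
tcp_pos: [0.6594, 0.0047, 0.0463]
ee_rot: [[0.034, 0.999, 0.001], [0.999, -0.034, 0.0], [0.0, 0.001, -1.0]]
wrist_force: [-0.2, 0.0, -0.9]
width: 0.0359
finger_force: 19.9
t 20.75 tcp [659.4   4.7  46.3] yaw -2.0 tilt [0.001 0.   ] w 35.9 ff 19.9 j7 16.0 wf [-0.2  0.  -0.9]
wz 0.01 then dxyz -0.2 -1.3 4.3
```

```bash
python3 -m jog '[0,0,0,1,0,0,0, 0,0,0,1,0,0,0, 0,0,0,1,0,0,0, 0,0,0,0.5,0,0,0, 0,0,0,0,0,0,0, 0,0,0,0,0,0,0]'; python3 go.py 658 4.5 42 -2
```

```text
time_s: 21.35
tcp_pos: [0.6588, 0.0046, 0.0419]
ee_rot: [[0.034, 0.999, -0.0], [0.999, -0.034, 0.0], [-0.0, -0.0, -1.0]]
wrist_force: [-0.7, 0.3, -0.5]
width: 0.0358
finger_force: 19.9
t 21.35 tcp [658.8   4.6  41.9] yaw -2.0 tilt [-0.  0.] w 35.8 ff 19.9 j7 16.1 wf [-0.7  0.3 -0.5]
wz 0.01 then dxyz -0.2 -0.8 -0.1
```

```bash
python3 -m jog '[0,0,0,0.5,0,0,0, 0,0,0,0,0,0,0, 0,0,0,0,0,0,0]'; python3 go.py 658 4.5 42 -2
```

```text
time_s: 21.65
tcp_pos: [0.6588, 0.0047, 0.0418]
ee_rot: [[0.034, 0.999, 0.0], [0.999, -0.034, 0.0], [0.0, 0.0, -1.0]]
wrist_force: [-1.2, 0.3, 4.1]
width: 0.0357
finger_force: 19.9
t 21.65 tcp [658.8   4.7  41.8] yaw -2.0 tilt [0. 0.] w 35.7 ff 19.9 j7 16.1 wf [-1.2  0.3  4.1]
wz 0.01 then dxyz -0.2 -0.8 -0.2
```

Contact shows at +4.1 N. I'll release, rise, and go to the slide box.

```bash
python3 -m jog '[0.6,0,0,0,0,0,0, 0.6,0,0,0,0,0,0, 0.6,0,0,0,0,0,0, 0.6,0,0,-10,0,0,0, 0.6,0,0,-25,0,0,0, 0.6,0,0,-40,0,0,0, 0.8,0,0,-35,0,0,0, 0.8,-19,-15,0,0,0,0, 0.8,-38,-30,0,0,0,0, 0.8,-38,-30,0,0,0,0, 0.8,-38,-30,0,0,0,0, 0.8,-38,-30,0,0,0,0, 0.8,-38,-30,0,0,0,0, 0.8,-38,-30,0,0,0,0, 0.8,-32,-27,0,0,0,0, 0.8,0,0,0,0,0,-1.2, 0.8,0,0,0,0,0,-1.2, 0.8,0,0,0,0,0,-1.2, 0.8,0,0,0,0,0,-1.2, 0.8,0,0,0,0,0,-1.3]'; python3 -m jog '[0.8,0,0,0,0,0,0, 0.8,0,0,0,0,0,0]'; python3 go.py 427 -267 29 35
python3 - <<'E'
from h import *
c=capture("wrist"); f=c["frame"].copy()
R=np.radians(-55);cx,cy=.427,-.267
for a,b in[(1,1),(1,-1),(-1,1),(-1,-1)]:
    a*=.042;b*=.018
    u=proj(c,(cx+a*np.cos(R)-b*np.sin(R),cy+a*np.sin(R)+b*np.cos(R),.034)); print(np.round(u)); cv2.circle(f,tuple(int(round(t)) for t in u),3,(0,0,255),1)
s=capture("scene")["frame"]; cv2.imwrite("pics/w7.png",np.hstack([f[100:400,140:540],cv2.resize(s[250:350,300:433],(400,300))]))
E
```

```text
time_s: 23.65
tcp_pos: [0.4275, -0.267, 0.1522]
ee_rot: [[-0.572, 0.82, 0.001], [0.82, 0.572, -0.001], [-0.001, 0.0, -1.0]]
wrist_force: [-0.4, -1.3, -0.6]
width: 0.0752
finger_force: 0.0
time_s: 23.85
tcp_pos: [0.4274, -0.2669, 0.1519]
ee_rot: [[-0.565, 0.825, 0.001], [0.825, 0.565, -0.0], [-0.001, 0.0, -1.0]]
wrist_force: [-0.5, -0.6, -0.1]
width: 0.075
finger_force: 0.0
t 23.85 tcp [ 427.4 -266.9  151.9] yaw 34.4 tilt [ 0.001 -0.   ] w 75.0 ff 0.0 j7 73.3 wf [-0.5 -0.6 -0.1]
wz -0.1 then dxyz 0.2 -0.4 122.9
[341. 289.]
[299. 289.]
[342. 189.]
[296. 190.]
```

View pics/w7.png

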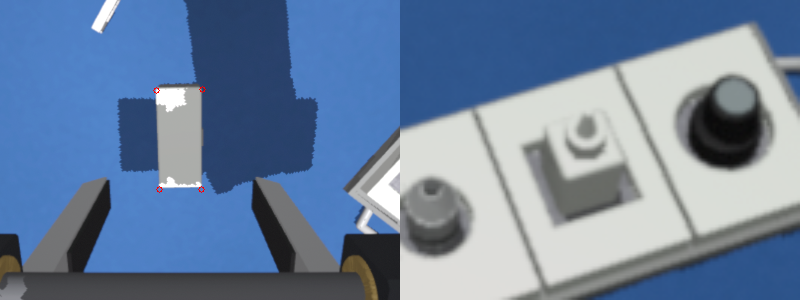

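The box corners match the marks (crop (157,90) to (202,189)), and the bottle stands upright in the square well. I'll descend.

```bash
python3 -m jog '[0.8,0,0,20,0,0,-0.1, 0.8,0,0,25,0,0,0, 0.8,0,0,25,0,0,0, 0.8,0,0,25,0,0,0, 0.8,0,0,18,0,0,0, 0.8,0,0,10,0,0,0, 0.8,0,0,0,0,0,0, 0,0,0,0,0,0,0, 0,0,0,0,0,0,0, 0,0,0,0,0,0,0, 0,0,0,0,0,0,0, 0,0,0,0,0,0,0, 0,0,0,0,0,0,0]' 25; python3 go.py 651.5 -175 140 88
```

```text
time_s: 25.25
tcp_pos: [0.4274, -0.2667, 0.0288]
ee_rot: [[-0.577, 0.817, 0.0], [0.817, 0.577, -0.0], [-0.0, 0.0, -1.0]]
wrist_force: [-0.2, -0.1, 3.2]
width: 0.0358
finger_force: 25.0
t 25.25 tcp [ 427.4 -266.7   28.8] yaw 35.2 tilt [ 0. -0.] w 35.8 ff 25.0 j7 76.9 wf [-0.2 -0.1  3.2]
wz -8.79 then dxyz -220.7 99.5 -111.2
```

```bash
python3 -m jog '[0,0,0,-10,0,0,0, 0,0,0,-20,0,0,0, 0,0,0,-30,0,0,0, 0,0,0,-30,0,0,0, 0,0,0,-20,0,0,-1.1, 0,0,0,0,0,0,-1.1, 0,0,0,0,0,0,-1.1, 0,0,0,0,0,0,-1.1, 0,0,0,0,0,0,-1.1, 0,0,0,0,0,0,-1.1, 0,0,0,0,0,0,-1.1, 0,0,0,0,0,0,-1.1, 0,-20,9,0,0,0,0, 0,-33,15,0,0,0,0, 0,-38,17,0,0,0,0, 0,-38,17,0,0,0,0, 0,-38,17,0,0,0,0, 0,-33,15,0,0,0,0, 0,-20,9,0,0,0,0]'; python3 -m jog '[0,0,0,0,0,0,0, 0,0,0,0,0,0,0]'; python3 go.py 651.5 -175 38 88
python3 - <<'E'
from h import *
c=capture("wrist"); f=c["frame"].copy()
R=np.radians(-2)
for a,b in[(1,1),(1,-1),(-1,1),(-1,-1)]:
    a*=.049;b*=.025
    u=proj(c,(.6515+a*np.cos(R)-b*np.sin(R),-.175+a*np.sin(R)+b*np.cos(R),.023)); cv2.circle(f,tuple(int(round(t)) for t in u),3,(0,0,255),1)
cv2.imwrite("pics/w8.png",f[100:400,140:540])
E
```

```text
time_s: 27.15
tcp_pos: [0.6531, -0.1726, 0.1388]
ee_rot: [[-0.999, 0.032, 0.001], [0.032, 0.999, 0.001], [-0.001, 0.001, -1.0]]
wrist_force: [0.7, -0.9, -1.2]
width: 0.0353
finger_force: 25.0
time_s: 27.35
tcp_pos: [0.6495, -0.1754, 0.1382]
ee_rot: [[-0.999, 0.034, -0.002], [0.034, 0.999, -0.001], [0.002, -0.001, -1.0]]
wrist_force: [-0.5, -0.7, -1.3]
width: 0.0359
finger_force: 25.0
t 27.35 tcp [ 649.5 -175.4  138.2] yaw 88.1 tilt [-0.002 -0.001] w 35.9 ff 25.0 j7 98.7 wf [-0.5 -0.7 -1.3]
wz 0.01 then dxyz -2.0 0.5 100.2
```

View pics/w8.png

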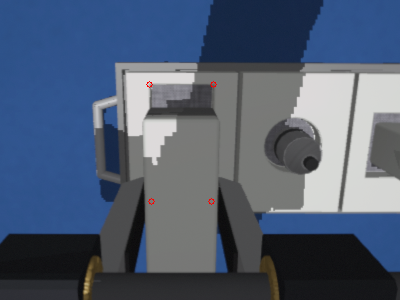

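The long well matches the marks (far corners at crop (150,84) and (213,84)), and the box is aligned. I'll lower it.

```bash
python3 -m jog '[0,-1,0.5,10,0,0,0, 0,0,0,20,0,0,0, 0,0,0,25,0,0,0, 0,0,0,20,0,0,0, 0,0,0,12,0,0,0, 0,0,0,7,0,0,0, 0,0,0,3,0,0,0, 0,0,0,1,0,0,0, 0,0,0,0,0,0,0, 0,0,0,0,0,0,0]'; python3 go.py 651.5 -175 38 88
```

```text
time_s: 28.4
tcp_pos: [0.6522, -0.1749, 0.0413]
ee_rot: [[-0.999, 0.034, 0.001], [0.034, 0.999, -0.0], [-0.001, -0.0, -1.0]]
wrist_force: [1.0, -0.4, -0.6]
width: 0.0354
finger_force: 25.0
t 28.4 tcp [ 652.2 -174.9   41.3] yaw 88.0 tilt [ 0.001 -0.   ] w 35.4 ff 25.0 j7 98.2 wf [ 1.  -0.4 -0.6]
wz 0.01 then dxyz 0.7 -0.2 3.3
```

```bash
python3 -m jog '[0,0,0,1,0,0,0, 0,0,0,1,0,0,0, 0,0,0,0.5,0,0,0, 0,0,0,0,0,0,0, 0,0,0,0,0,0,0]'; python3 go.py 651.5 -175 38 88
```

```text
time_s: 28.9
tcp_pos: [0.6516, -0.1747, 0.0379]
ee_rot: [[-0.999, 0.034, -0.0], [0.034, 0.999, 0.0], [0.0, 0.0, -1.0]]
wrist_force: [0.8, 0.8, -0.4]
width: 0.0356
finger_force: 25.0
t 28.9 tcp [ 651.6 -174.7   37.9] yaw 88.0 tilt [-0.  0.] w 35.6 ff 25.0 j7 98.2 wf [ 0.8  0.8 -0.4]
wz 0.01 then dxyz 0.1 -0.3 -0.1
```

```bash
python3 -m jog '[0,0,0,0.5,0,0,0, 0,0,0,0,0,0,0, 0,0,0,0,0,0,0]'; python3 go.py 651.5 -175 38 88
```

```text
time_s: 29.2
tcp_pos: [0.6517, -0.1747, 0.0378]
ee_rot: [[-0.999, 0.034, 0.0], [0.034, 0.999, -0.0], [-0.0, -0.0, -1.0]]
wrist_force: [-2.0, 1.0, 4.6]
width: 0.0359
finger_force: 25.0
t 29.2 tcp [ 651.7 -174.7   37.8] yaw 88.0 tilt [ 0. -0.] w 35.9 ff 25.0 j7 98.2 wf [-2.   1.   4.6]
wz 0.01 then dxyz 0.2 -0.3 -0.2
```

Contact shows. I'll release, rise, pull back toward the base (tool +x is world −x), and take a final look.

```bash
python3 -m jog '[0.6,0,0,0,0,0,0, 0.6,0,0,0,0,0,0, 0.6,0,0,0,0,0,0, 0.6,0,0,-10,0,0,0, 0.6,0,0,-30,0,0,0, 0.6,0,0,-40,0,0,0, 0.6,0,0,-40,0,0,0, 0.6,0,0,-40,0,0,0, 0.6,30,0,0,0,0,0, 0.6,40,0,0,0,0,0, 0.6,40,0,0,0,0,0, 0.6,40,0,0,0,0,0, 0.6,0,0,0,0,0,0, 0.6,0,0,0,0,0,0]'
python3 - <<'E'
from h import *
s=capture("scene")["frame"]; cv2.imwrite("pics/f.png",cv2.resize(s[150:390,150:470],(800,600),interpolation=cv2.INTER_CUBIC))
E
```

```text
time_s: 30.6
tcp_pos: [0.502, -0.1698, 0.1986]
ee_rot: [[-0.999, 0.035, 0.002], [0.035, 0.999, -0.001], [-0.002, -0.0, -1.0]]
wrist_force: [0.0, -0.9, -0.1]
width: 0.0562
finger_force: 0.0
```

View pics/f.png

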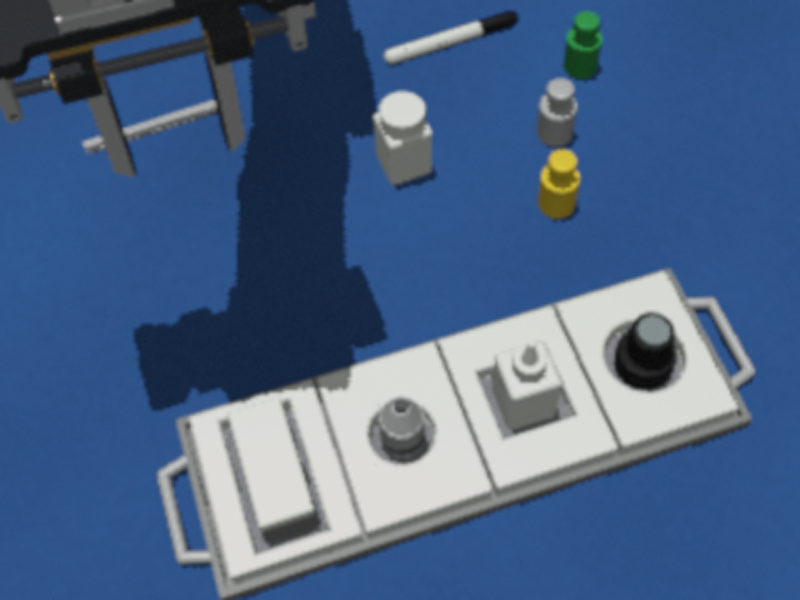

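The final picture shows all four parts upright in their wells: box (270,470), objective (402,425), bottle (528,380), eyepiece (648,350). The weight and sample bottle haven't moved.

```bash
python3 -c "
from station import hand_in
print(hand_in())"
```

```text
the job is handed in; nothing more can be done
None
```

The job is handed in at about 31 s: the objective, eyepiece, dropper bottle and slide box are each upright in their wells, and the weight and sample bottle were left where they stood.

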